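# Tighten the flow cell's window plate in cross order

### The arm

A 6-joint arm with a two-finger parallel gripper is mounted at the origin on a cart in front of the work surface, level with it; the furniture and walls round the work are solid. World frame = base frame: x ahead of the robot, y to its left, z up, the work surface at z = 0. Lengths are in m, angles in rad, forces in N, time in s.
With the tool pointing down it reaches from about 0.425 to 0.95 m from the base axis. Payload 3.5 kg.
Tool frame: the origin (TCP) lies at the very end of the fingers, on their centre line; the grasp point (between the pads) lies 19 mm behind it; x points along the fingers, z is the direction in which the jaws open and shut, and the axes are right-handed (so a half turn about x gives the same grasp; the last joint's range is limited). The gripper opens to 85 mm and grips with 20 to 120 N. Pads are 22 mm wide; open, the fingers measure 114 mm over their backs; the gripper's body (76 mm by 85 mm) begins 54 mm behind the grasp point. The pads swing forward as they close: fully open they stand 13 mm farther back than shut.
Start: joints at [-1.274, 0.286, 1.577, -0, 1.279, -0.15], TCP at [0.292, -0.609, 0.231] pointing down, gripper open.
Joint ranges: [-2.77, 2.77], [-0.9, 2.22], [0.21, 2.48], [-1.53, 4.67], [0.24, 2.81], [-2.84, 2.84]. Speed limits (rad/s): [2.79, 2.79, 3.14, 3.14, 3.14, 3.14].

### API

Orientations are given as a unit quaternion [x, y, z, w].
In Python, from plant import ctrl, cams gives the robot as it stands.
- The arm moves only by the tool play_rows, never from a script. Its argument "rows" is a list of rows, each a list of 3 entries, a list of its own where there are three numbers: the opening in per cent of the stroke, from 0 (shut) to 100 (fully open), then the shift along the tool's x, y, z in units of 0.3 m (1.0 is 0.3 m), then the turn, a rotation vector about the tool's x, y, z in units of pi/2 rad (1.0 is pi/2 rad). A call has 1 to 10 rows; each row is the pose to reach, as a shift and turn from the pose commanded when the call began, along the tool's axes at that moment; what a row does not reach only later rows make up. A row lasts 1/12 s, in which the tool goes at most 41.7 mm and 7.16 degrees, less where a joint would pass 70% of its speed; a pose out of reach is approached as far as the arm can. A call with a number of a shift or a turn outside -1 to 1 is refused whole. A call with a gripper value outside its range is refused whole. The fingers move at their own pace and stop on an object; "force" is the grip in N (left out, the last holds). Time passes only in rows, so rows that repeat a pose let the fingers close. It gives the time, the measured TCP pose, the force and the opening at its end, in the units of the state.
- ctrl.get_state(): the state, without advancing time (a new reading comes with each control period).
- cams.read_camera(name): name is "scene" or "side" or "wrist"; returns a dict with "color" (480x640x3 uint8, red, green, blue), "fx", "fy", "cx", "cy" (pixels), "view" (4x4, takes a point from world to camera coordinates). Camera axes: x right, y down, z forward; pixel columns grow to the right and rows downward; lengths in m; the calibration is good to about 2 mm. A picture is of the moment at which its call begins. There is no depth.
- ctrl.sign_off(): hands the job in, once; it reports no verdict.
The state is a dict: "time": time; "qpos": joint angles; "dq": joint speeds; "joint_efforts": joint torques, N m; "eef_pos": TCP position; "tcp_rot": TCP orientation; "contact_force": force on the tool from outside, world axes, zero at the start; "wrist_torque": the same for the moment, N m; "opening": opening from 0.0 (shut) to 1.0 (fully open).
Only numpy, scipy, OpenCV 4.12 (cv2) and the standard library are available. Lean on these libraries where they do the work, as an engineer would, in place of code of your own. Each camera call takes 0.05 s, during which the arm holds its last target. There are 200 camera calls.

### The job

Tighten the four wing nuts on the flow cell's window plate, each clockwise by up to half a turn until it is felt to be snug: the torque has climbed about 0.2 N m above what the free-running nut takes. Never force one much tighter. Work in cross order, each nut made fully snug before the next: any nut first, then the one diagonally opposite, then the remaining two, so that the plate seats evenly. Then let go, and leave the things around the cell alone.

Things in the scene. Friction and masses are not known exactly. Their poses are not given: they have to be found in the camera images.
- cell: steel base of a small flow cell, fixed to the desk: 140 x 140 mm, its top 22 mm above the desk. Origin at the centre of its underside on the desk; z up. Four studs stand on it at x, y = +-42 mm (84 mm apart).
- plate: square aluminium window plate of the cell, 128 x 128 x 12 mm, with a round window rim of 40 mm diameter, 3 mm high, in the middle. Origin at the centre of its underside, z up, axes as the cell's. A soft gasket holds it 1.8 mm above its bosses on the base; the nuts draw it down.
- nut_a: plain steel wing nut on the stud at the plate's +x +y corner, diagonally opposite nut_c; origin on its axis at its underside, z up, x along its wings. All nuts are alike: upright wing bar 38 mm long (x), 9 mm thick (y), from 12 to 34 mm above the origin, on a round hub of 19 mm diameter.
- nut_b: plain steel wing nut on the stud at the plate's +x -y corner, diagonally opposite nut_d; origin on its axis at its underside, z up, x along its wings. All nuts: clockwise seen from above tightens and moves the nut down 2.0 mm per rad. It runs freely for 0.85 to 2.35 rad, then meets its seat; where differs for each nut each time and can only be felt.
- nut_c: plain steel wing nut on the stud at the plate's -x -y corner, diagonally opposite nut_a; origin on its axis at its underside, z up, x along its wings. All nuts: running down takes 0.13 N m of thread friction (either way round). From the moment of seating the torque climbs by 0.05 N m per 0.1 rad on top of that. When let go a nut eases back a little and holds.
- nut_d: plain steel wing nut on the stud at the plate's -x +y corner, diagonally opposite nut_b; origin on its axis at its underside, z up, x along its wings. All nuts: properly snug is a climb of 0.20 N m above the running torque (about 0.4 rad past first seating). Less than 0.10 is too loose, more than 0.30 too tight: that may crack the window.
- seat_a: seat of nut_a, hidden inside the plate: origin on the stud's axis at the plate's underside, z up. It takes the nut's clamping load (about 11.5 N for each 0.1 N m of climb).
- seat_b: seat of nut_b, hidden inside the plate: origin on the stud's axis at the plate's underside, z up. It takes the nut's clamping load (about 11.5 N for each 0.1 N m of climb).
- seat_c: seat of nut_c, hidden inside the plate: origin on the stud's axis at the plate's underside, z up. It takes the nut's clamping load (about 11.5 N for each 0.1 N m of climb).
- seat_d: seat of nut_d, hidden inside the plate: origin on the stud's axis at the plate's underside, z up. It takes the nut's clamping load (about 11.5 N for each 0.1 N m of climb).
- petri_dish: glass dish, 60 mm diameter, 14 mm high, beside the cell; leave it alone. Origin under its centre.
- stopper: ground glass stopper lying on its side beside the cell, 49 x 24 mm; leave it alone. Origin under its centre.
- timer: grey bench timer, 58 x 64 x 20 mm; leave it alone. Origin under its centre.
- tweezers: steel tweezers lying on the desk, 122 mm long (y); leave them alone. Origin under the centre.
- white_bottle: small pale bottle with a blue cap, 43 mm diameter, 95 mm high; leave it alone. Origin under its centre.
- amber_bottle: small brown bottle with a white cap, 48 mm diameter, 106 mm high; leave it alone. Origin under its centre.
Mind the look-alikes: they are no part of the job. There is more than one size of the cell; the job needs the larger.

How it is judged:
On the way, in this order (a step that is already met when the one before it is completed fails the run):
1. a first nut is snug, the others still loose (((contact force between nut_a and seat_a above 6 N and contact force between nut_b and seat_b below 4 N and contact force between nut_c and seat_c below 4 N and contact force between nut_d and seat_d below 4 N) or (contact force between nut_b and seat_b above 6 N and contact force between nut_a and seat_a below 4 N and contact force between nut_c and seat_c below 4 N and contact force between nut_d and seat_d below 4 N) or (contact force between nut_c and seat_c above 6 N and contact force between nut_a and seat_a below 4 N and contact force between nut_b and seat_b below 4 N and contact force between nut_d and seat_d below 4 N) or (contact force between nut_d and seat_d above 6 N and contact force between nut_a and seat_a below 4 N and contact force between nut_b and seat_b below 4 N and contact force between nut_c and seat_c below 4 N))), for 0.2 s.
2. the diagonally opposite nut is snug too, the other two still loose (((contact force between nut_a and seat_a above 6 N and contact force between nut_c and seat_c above 6 N and contact force between nut_b and seat_b below 4 N and contact force between nut_d and seat_d below 4 N) or (contact force between nut_b and seat_b above 6 N and contact force between nut_d and seat_d above 6 N and contact force between nut_a and seat_a below 4 N and contact force between nut_c and seat_c below 4 N))), for 0.2 s.
3. three nuts are snug (((contact force between nut_b and seat_b above 6 N and contact force between nut_c and seat_c above 6 N and contact force between nut_d and seat_d above 6 N) or (contact force between nut_a and seat_a above 6 N and contact force between nut_c and seat_c above 6 N and contact force between nut_d and seat_d above 6 N) or (contact force between nut_a and seat_a above 6 N and contact force between nut_b and seat_b above 6 N and contact force between nut_d and seat_d above 6 N) or (contact force between nut_a and seat_a above 6 N and contact force between nut_b and seat_b above 6 N and contact force between nut_c and seat_c above 6 N))), for 0.2 s.
At the end, for the whole second after the job is handed in: All four nuts bear with more than 6 N each on their seats, at rest, and the plate lies parallel to the base within 0.012 rad, its underside less than 33 mm above the desk (seated: 32 mm; at the start 34 mm) (contact force between nut_a and seat_a above 6 N and contact force between nut_b and seat_b above 6 N and contact force between nut_c and seat_c above 6 N and contact force between nut_d and seat_d above 6 N and angle between the z axis of plate and the z axis of cell, either way round below 0.012 rad and z of plate in the frame of cell below 0.033 m and linear speed of each of nut_a, nut_b, nut_c, nut_d below 0.01 m/s); the robot touches nothing.
It fails at once if a nut is overtightened: it loads its seat with more than 38 N (a climb of 0.33 N m) (contact force between nut_a and seat_a above 38 N or contact force between nut_b and seat_b above 38 N or contact force between nut_c and seat_c above 38 N or contact force between nut_d and seat_d above 38 N).
It fails at once if a thing beside the cell is moved more than 20 mm (distance of any of petri_dish, stopper, timer, tweezers, white_bottle, amber_bottle from where it was at the start of the episode above 0.02 m).
It also fails if it takes over 72 s, if anything falls off the work surface, if the arm or the gripper's body presses on something with over 40 N, if the wrist force passes 120 N, or if a joint passes its speed limit or range.

## Working session

There is one attempt and no reset: what is moved stays moved. The work goes in short steps, Python scripts to look and compute and a tool call to move; the robot and the scene stay as the last step left them, time stands still between calls to the robot, and variables do not carry over. Pictures are saved under pics/ and viewed, about 8 in all and at most 12, crops included, and the job is handed in when it is done.

Besides the shell and the picture viewer there is one more tool, called after "Request:" as a command line: name --argument value ..., lists and objects as JSON in quotes. play_rows: Moves the arm, as the interface text tells. Shifts and turns lie within -1 to 1; 1 stands for 0.3 m of shift or pi/2 rad of turn. Its arguments: {"type":"object","properties":{"rows":{"type":"array"},"force":{"type":"number"}},"required":["rows"]}

```bash
ls; mkdir -p pics; python3 - <<'E'
from plant import ctrl,cams
import cv2,numpy as np
s=ctrl.get_state(); print({k:np.round(v,4).tolist() for k,v in s.items()})
for n in("scene","side"):
    c=cams.read_camera(n); cv2.imwrite(f"pics/{n}0.png",c["color"][:,:,::-1]); print(n,c["fx"],c["cx"],c["cy"],np.round(c["view"],4).tolist())
E
```

```text
pics
{'time': 0.0, 'qpos': [-1.274, 0.2871, 1.5782, -0.0, 1.2786, -0.15], 'dq': [0.0017, 0.0009, 0.0001, -0.0008, 0.0004, -0.0], 'joint_efforts': [-0.0017, -40.5984, -29.2626, -0.0002, 0.0058, 0.0], 'eef_pos': [0.2915, -0.6081, 0.2299], 'tcp_rot': [0.3774, 0.599, -0.3763, 0.5977], 'contact_force': [0.4483, 0.847, 0.2318], 'wrist_torque': [0.0133, 0.003, -0.0358], 'opening': 0.9981}
scene 558.8784929581251 315.3135245992623 242.945055269968 [[-0.831, -0.5562, 0.0107, 0.3903], [-0.3362, 0.4867, -0.8063, 0.3085], [0.4432, -0.6736, -0.5914, 0.8744], [0.0, 0.0, 0.0, 1.0]]
side 512.0947985376426 316.9575741355946 239.12180855553024 [[0.9832, -0.1825, 0.0072, -0.6127], [-0.091, -0.5238, -0.847, 0.0141], [0.1583, 0.8321, -0.5316, 0.9098], [0.0, 0.0, 0.0, 1.0]]
```

View pics/scene0.png

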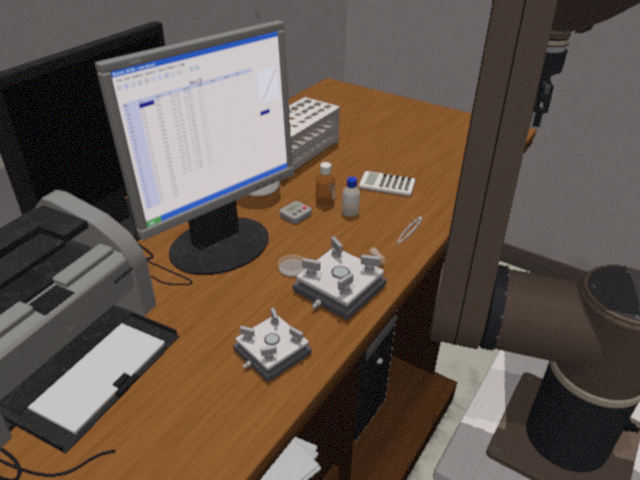

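View pics/side0.png

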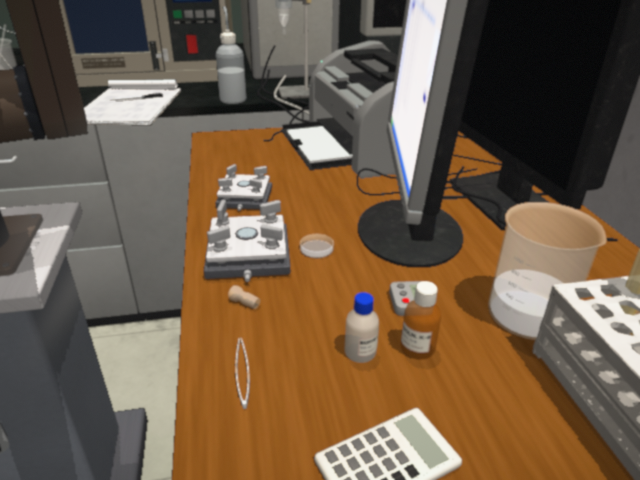

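Two cells are visible. In the scene view they are at (340,278) and (272,345); in the side view at (247,243) and (244,188). The first looks larger, so I'll check it in an enlarged crop.

```bash
python3 - <<'E'
import cv2,numpy as np
a=cv2.imread("pics/scene0.png")[220:380,230:400]; b=cv2.imread("pics/side0.png")[155:285,190:300]
a=cv2.resize(a[0:100,55:165],(770,700),interpolation=cv2.INTER_CUBIC)[:600]
cv2.imwrite("pics/c1.png",a)   # u=285+x/7, v=220+y/7
b=cv2.resize(b,(660,780),interpolation=cv2.INTER_CUBIC)[180:]
cv2.imwrite("pics/c2.png",b) # u=190+x/6, v=185+y/6
E
```

```text
(no output)
```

View pics/c1.png

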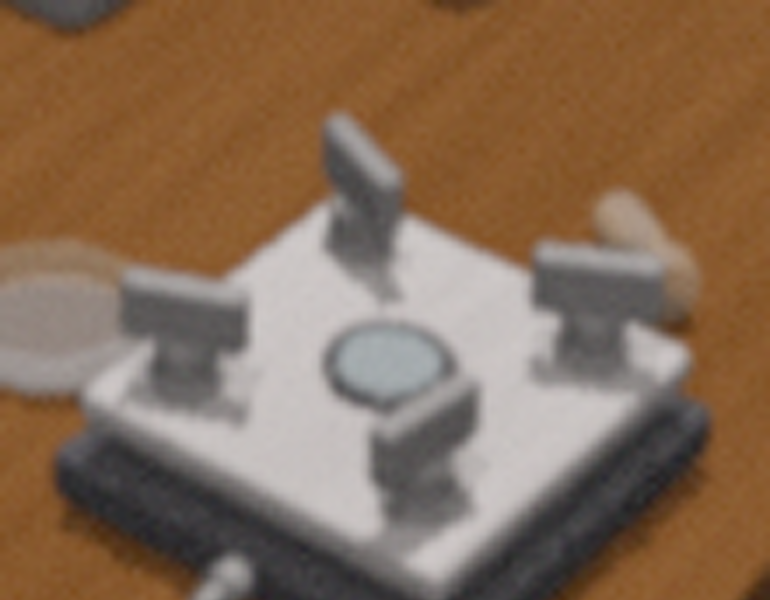

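View pics/c2.png

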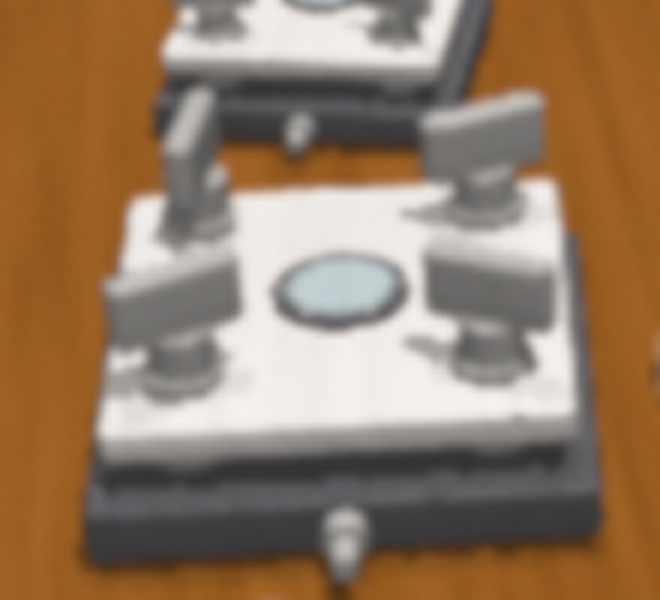

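```bash
cat > h.py <<'E'
import numpy as np
C={"scene":(558.8785,315.3135,242.945,np.array([[-0.831,-0.5562,0.0107,0.3903],[-0.3362,0.4867,-0.8063,0.3085],[0.4432,-0.6736,-0.5914,0.8744]])),
"side":(512.0948,316.9576,239.1218,np.array([[0.9832,-0.1825,0.0072,-0.6127],[-0.091,-0.5238,-0.847,0.0141],[0.1583,0.8321,-0.5316,0.9098]]))}
def ray(n,u,v):
    f,cx,cy,V=C[n]; R=V[:,:3]; return -R.T@V[:,3], R.T@np.array([(u-cx)/f,(v-cy)/f,1])
def atz(n,u,v,z):
    o,d=ray(n,u,v); return o+d*(z-o[2])/d[2]
def tri(a,b):
    A=[];B=[]
    for n,(u,v) in (("scene",a),("side",b)):
        o,d=ray(n,u,v); d/=np.linalg.norm(d); P=np.eye(3)-np.outer(d,d); A.append(P);B.append(P@o)
    x=np.linalg.lstsq(np.vstack(A),np.hstack(B),rcond=None)[0]
    return x,[np.linalg.norm(A[i]@x-B[i]) for i in (0,1)]
E
python3 - <<'E'
from h import *
sc=lambda p:(285+(p[0]+.5)/7-.5,220+(p[1]+.5)/7-.5); sd=lambda p:(190+(p[0]+.5)/6-.5,185+(p[1]+.5)/6-.5)
np.set_printoptions(precision=4,suppress=True)
N={"S3":([(543,250),(655,268)],[(232,250),(110,288)]),"S1":([(336,120),(392,180)],[(550,252),(432,250)]),
"S2":([(128,278),(243,298)],[(538,97),(428,125)]),"S4":([(382,440),(470,385)],[(178,148),(205,95)])}
for k,(a,b) in N.items():
    o=[]
    for p,q in zip(a,b):
        x,r=tri(sc(p),sd(q)); o.append(x); print(k,x,np.round(r,4))
    print("  c",(o[0]+o[1])/2,"len",np.linalg.norm(o[0]-o[1]))
x,r=tri(sc((388,362)),sd((342,288)));print("win",x,r)
# plate top corners z=.046
print("side corners",[atz("side",*sd(p),.046) for p in [(100,440),(578,418),(557,183),(132,198)]])
print("scene corners",[atz("scene",*sc(p),.046) for p in [(690,352),(85,395),(435,585)]])
E
```

```text
S3 [ 0.4515 -0.1401  0.0791] [0.0001 0.0001]
S3 [ 0.4203 -0.152   0.0782] [0.001 0.001]
  c [ 0.4359 -0.1461  0.0786] len 0.0334425870438356
S1 [ 0.5343 -0.1589  0.0807] [0.0008 0.0008]
S1 [ 0.5051 -0.1459  0.0775] [0.0006 0.0006]
  c [ 0.5197 -0.1524  0.0791] len 0.03211154647343326
S2 [ 0.5432 -0.0637  0.0774] [0.0001 0.0001]
S2 [ 0.5105 -0.0746  0.0773] [0.0006 0.0006]
  c [ 0.5269 -0.0691  0.0773] len 0.03444888889387698
S4 [ 0.4443 -0.0533  0.0676] [0.0068 0.0068]
S4 [ 0.4411 -0.0693  0.0865] [0.0071 0.0071]
  c [ 0.4427 -0.0613  0.077 ] len 0.024917408095748866
win [ 0.4815 -0.1078  0.0451] [np.float64(0.0006444823390682296), np.float64(0.0006444823390683291)]
side corners [array([ 0.4133, -0.1757,  0.046 ]), array([ 0.5379, -0.1869,  0.046 ]), array([ 0.5484, -0.0601,  0.046 ]), array([ 0.423 , -0.0477,  0.046 ])]
scene corners [array([ 0.4117, -0.1607,  0.046 ]), array([ 0.5453, -0.045 ,  0.046 ]), array([ 0.421 , -0.0331,  0.046 ])]
```

```bash
cat >> h.py <<'E'
from scipy.spatial.transform import Rotation as Ro
np.set_printoptions(precision=4,suppress=True)
def pose():
    from plant import ctrl
    s=ctrl.get_state(); return s,np.array(s["eef_pos"]),Ro.from_quat(s["tcp_rot"])
def Rdown(yaw): # tool x down, z (jaw) at world yaw
    z=np.array([np.cos(yaw),np.sin(yaw),0]); x=np.array([0,0,-1.]); return Ro.from_matrix(np.c_[x,np.cross(z,x),z])
def go(p,yaw):
    s,p0,R0=pose(); R=Rdown(yaw)
    print("shift",R0.inv().apply(np.array(p)-p0)/.3,"turn",(R0.inv()*R).as_rotvec()/(np.pi/2))
def st():
    s,p,R=pose(); z=R.as_matrix()[:,2]
    print("t",round(s["time"],2),"q",np.array(s["qpos"]),"p",p,"yaw",round(np.arctan2(z[1],z[0]),4),"x",R.as_matrix()[:,0],"F",np.array(s["contact_force"]),"M",np.array(s["wrist_torque"]),"e6",np.array(s["joint_efforts"])[5],"op",round(s["opening"],3))
E
python3 - <<'E'
from h import *
sc=lambda p:(285+(p[0]+.5)/7-.5,220+(p[1]+.5)/7-.5); sd=lambda p:(190+(p[0]+.5)/6-.5,185+(p[1]+.5)/6-.5)
print([atz("scene",*sc(p),.0785) for p in [(382,440),(470,385)]],[atz("side",*sd(p),.0785) for p in [(178,148),(205,95)]])
st(); go([.42,-.107,.24],-1.9); go([.42,-.107,.24],1.2)
E
```

```text
[array([ 0.4454, -0.0431,  0.0785]), array([ 0.4378, -0.0766,  0.0785])] [array([ 0.4388, -0.0792,  0.0785]), array([ 0.4473, -0.048 ,  0.0785])]
t 0.1 q [-1.274   0.2871  1.5781 -0.      1.2786 -0.15  ] p [ 0.2915 -0.6081  0.2301] yaw -1.124 x [-0.0007  0.0021 -1.    ] F [-0.3962 -0.0332 -0.5853] M [-0.0128 -0.0262  0.0141] e6 -6.1243570215197e-08 op 0.994
shift [-0.03    1.1081 -1.3215] turn [ 0.494  -0.0014  0.0003]
shift [-0.03    1.1081 -1.3215] turn [-1.4795 -0.0005 -0.0017]
```

The 84 mm nut spacing and the top height of about 78 mm confirm that the cell at scene (340,278) is the larger one. Moving over the first nut.

Request:
play_rows --rows '[[45,[-0.03,0.55,-0.66],[-0.79,0,0]],[45,[-0.03,0.55,-0.66],[-0.79,0,0]],[45,[-0.03,0.55,-0.66],[-0.79,0,0]],[45,[-0.03,0.55,-0.66],[-0.79,0,0]],[45,[-0.03,0.55,-0.66],[-0.79,0,0]],[45,[-0.03,0.55,-0.66],[-0.79,0,0]],[45,[-0.03,0.55,-0.66],[-0.79,0,0]],[45,[-0.03,0.55,-0.66],[-0.79,0,0]],[45,[-0.03,0.55,-0.66],[-0.79,0,0]],[45,[-0.03,0.55,-0.66],[-0.79,0,0]]]' --force 60

```text
time: 0.93
eef_pos: [0.355, -0.358, 0.24]
tcp_rot: [-0.044, 0.706, 0.044, 0.706]
contact_force: [0.5, 0.2, 0.6]
opening: 0.45
```

```bash
python3 -c "
from h import *
st(); go([.436,-.146,.2],1.935)"
```

```text
t 0.93 q [-0.9912 -0.1035  1.9795 -0.0001  1.2661 -1.1151] p [ 0.355 -0.358  0.24 ] yaw 0.124 x [-0.0003  0.0004 -1.    ] F [0.4601 0.1969 0.5856] M [-0.0167 -0.0342  0.0449] e6 0.699375830590725 op 0.45
shift [0.1334 0.6679 0.3555] turn [-1.1529  0.0001 -0.0004]
```

Request:
play_rows --rows '[[45,[0.0,0.67,0.355],[-0.79,0,0]],[45,[0.0,0.67,0.355],[-0.79,0,0]],[45,[0.0,0.67,0.355],[-0.79,0,0]],[45,[0.0,0.67,0.355],[-0.79,0,0]],[45,[0.0,0.67,0.355],[-0.79,0,0]],[45,[0.13,0.67,0.355],[-0.79,0,0]],[45,[0.13,0.67,0.355],[-0.79,0,0]],[45,[0.13,0.67,0.355],[-0.79,0,0]],[45,[0.13,0.67,0.355],[-0.79,0,0]],[45,[0.13,0.67,0.355],[-0.79,0,0]]]'

```text
time: 1.77
eef_pos: [0.4369, -0.1461, 0.2005]
tcp_rot: [-0.445, 0.549, 0.446, 0.549]
contact_force: [-0.1, 0.5, -0.2]
opening: 0.447
```

Request:
play_rows --rows '[[45,[0,0,0],[-0.36,0,0]],[45,[0,0,0],[-0.36,0,0]],[45,[0,0,0],[-0.36,0,0]],[45,[0,0,0],[-0.36,0,0]],[45,[0,0,0],[-0.36,0,0]],[45,[0,0,0],[-0.36,0,0]],[45,[0,0,0],[-0.36,0,0]]]'

```text
time: 2.35
eef_pos: [0.437, -0.1467, 0.201]
tcp_rot: [-0.579, 0.405, 0.58, 0.405]
contact_force: [-0.1, 0.2, -0.6]
opening: 0.449
```

```bash
python3 -c "
from h import *
from plant import cams
import cv2
st(); go([.436,-.146,.2],1.935)
c=cams.read_camera('wrist'); cv2.imwrite('pics/w1.png',c['color'][:,:,::-1]); print(c['fx'],c['cx'],c['cy'],np.array(c['view']).tolist())
np.save('w1.npy',c['view'])"
```

```text
t 2.35 q [-0.5445 -0.173   2.1142  0.      1.2011 -2.4659] p [ 0.437  -0.1467  0.201 ] yaw 1.9214 x [-0.0006  0.0004 -1.    ] F [-0.0526  0.1815 -0.6358] M [-0.022   0.0756  0.0041] e6 -0.04478793125599623 op 0.449
shift [0.0032 0.0024 0.0032] turn [-0.0086  0.0003 -0.0003]
330.8663621352891 321.1221625523235 240.85529997387064 [[-0.3431718525366828, 0.9392726313715364, -5.985760896090291e-05, 0.28776862916170903], [0.901494549892071, 0.32938717522476957, 0.28073415416073194, -0.37289089606873627], [0.2637056240231444, 0.0962860984454092, -0.9597855651679322, 0.24804452686797926], [0.0, 0.0, 0.0, 1.0]]
```

View pics/w1.png

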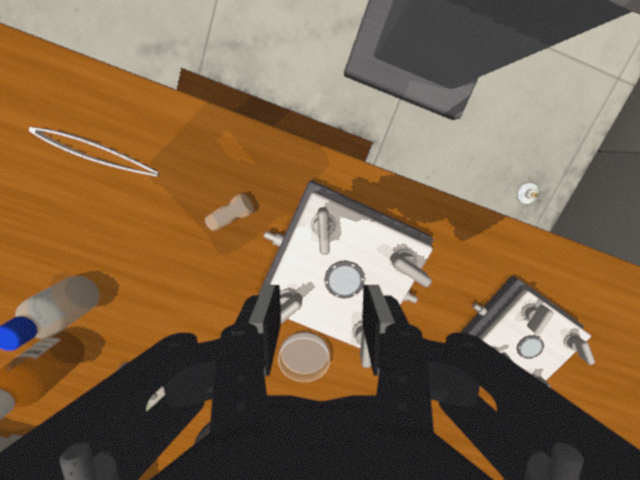

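```bash
python3 -c "
import cv2
a=cv2.imread('pics/w1.png')[190:310,290:440]
cv2.imwrite('pics/c3.png',cv2.resize(a,(750,600),interpolation=cv2.INTER_CUBIC))"
```

```text
(no output)
```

View pics/c3.png

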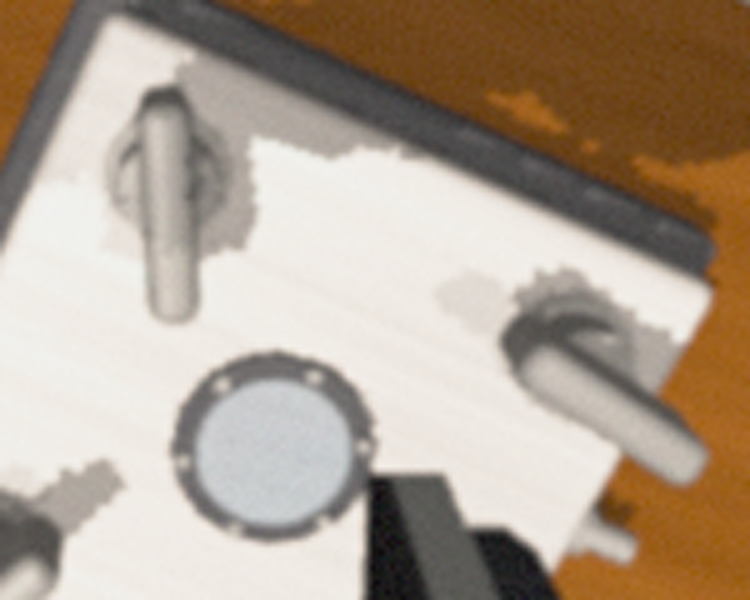

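```bash
cat >> h.py <<'E'
C["w1"]=(330.8664,321.1222,240.8553,np.load("w1.npy")[:3])
E
python3 -c "
from h import *
f=lambda p:(290+p[0]/5-.4,190+p[1]/5-.4)
for n,a,b in (('S3',(163,103),(176,320)),('S4',(530,355),(693,472))):
  for z in (.0775,):
    A,B=[atz('w1',*f(p),z) for p in (a,b)]; d=B-A; print(n,z,A,B,(A+B)/2,np.linalg.norm(d),np.arctan2(d[1],d[0]))
print(atz('w1',*f((273,447)),.049),atz('scene',285+388/7-.4,220+362/7-.4,.049),atz('side',190+342/6-.4,185+288/6-.4,.049))
"
```

```text
S3 0.0775 [ 0.4177 -0.1528  0.0775] [ 0.4519 -0.138   0.0775] [ 0.4348 -0.1454  0.0775] 0.03726179195215981 0.41019143497139277
S4 0.0775 [ 0.4371 -0.0793  0.0775] [ 0.4471 -0.044   0.0775] [ 0.4421 -0.0616  0.0775] 0.036671489412336084 1.2929870120488796
[ 0.4784 -0.1081  0.049 ] [ 0.4797 -0.1037  0.049 ] [ 0.4807 -0.1148  0.049 ]
```

```bash
python3 -c "
from h import *
go([.4353,-.1457,.060],1.975)"
```

```text
shift [0.4701 0.0042 0.0049] turn [-0.034   0.0003 -0.0002]
```

Request:
play_rows --rows '[[45,[0.1,0.004,0.005],[-0.034,0,0]],[45,[0.2,0.004,0.005],[-0.034,0,0]],[45,[0.3,0.004,0.005],[-0.034,0,0]],[45,[0.38,0.004,0.005],[-0.034,0,0]],[45,[0.44,0.004,0.005],[-0.034,0,0]],[45,[0.47,0.004,0.005],[-0.034,0,0]],[45,[0.47,0.004,0.005],[-0.034,0,0]],[45,[0.47,0.004,0.005],[-0.034,0,0]]]'

```text
time: 3.07
eef_pos: [0.4358, -0.1459, 0.0606]
tcp_rot: [-0.59, 0.389, 0.59, 0.389]
contact_force: [0.2, -0.0, 0.3]
opening: 0.452
```

```bash
python3 -c "
from h import *
from plant import cams
import cv2
st(); go([.4353,-.1457,.060],1.975)
c=cams.read_camera('wrist'); cv2.imwrite('pics/w2.png',c['color'][150:450,120:520,::-1])"
```

```text
t 3.07 q [-0.5445  0.0311  2.2132 -0.      0.8974 -2.5207] p [ 0.4358 -0.1459  0.0606] yaw 1.9762 x [-0.0001  0.     -1.    ] F [ 0.1525 -0.0117  0.286 ] M [-0.0328 -0.0068 -0.0205] e6 0.0031902398768579587 op 0.452
shift [0.002  0.0012 0.0014] turn [ 0.0008  0.     -0.    ]
```

View pics/w2.png

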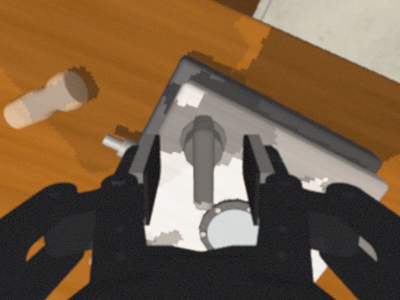

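The nut wing (crop 203,165) sits midway between the open fingers, at x≈155 and 248. Closing on it.

Request:
play_rows --rows '[[0,[0,0,0],[0,0,0]],[0,[0,0,0],[0,0,0]],[0,[0,0,0],[0,0,0]],[0,[0,0,0],[0,0,0]],[0,[0,0,0],[0,0,0]],[0,[0,0,0],[0,0,0]]]' --force 40

```text
time: 3.62
eef_pos: [0.4362, -0.1451, 0.0623]
tcp_rot: [-0.59, 0.388, 0.591, 0.39]
contact_force: [-2.5, 4.6, 8.2]
opening: 0.094
```

```bash
python3 -c "
from h import *
st()"
```

```text
t 3.62 q [-0.5435  0.0281  2.2124  0.0023  0.9015 -2.521 ] p [ 0.4362 -0.1451  0.0623] yaw 1.9762 x [ 0.0006  0.0017 -1.    ] F [-2.4573  4.6096  8.2393] M [0.7557 0.4277 0.0135] e6 -0.008640920568723232 op 0.094
```

Request:
play_rows --rows '[[0,[-0.003,0,0.003],[0.05,0,0]],[0,[-0.003,0,0.003],[0.1,0,0]],[0,[-0.002,0,0.003],[0.15,0,0]],[0,[-0.002,0,0.003],[0.2,0,0]],[0,[-0.001,0,0.003],[0.25,0,0]],[0,[-0.001,0,0.003],[0.3,0,0]],[0,[0,0,0.003],[0.35,0,0]],[0,[0,0,0.003],[0.4,0,0]],[0,[0,0,0.003],[0.45,0,0]],[0,[0,0,0.003],[0.5,0,0]]]'

```text
time: 4.45
eef_pos: [0.436, -0.1455, 0.061]
tcp_rot: [-0.397, 0.586, 0.395, 0.586]
contact_force: [2.0, -1.6, -3.9]
opening: 0.094
```

```bash
python3 -c "
from h import *
st()"
```

```text
t 4.45 q [-0.5432  0.0286  2.2147 -0.0006  0.8951 -1.7313] p [ 0.436  -0.1455  0.061 ] yaw 1.1885 x [ 0.0024 -0.002  -1.    ] F [ 1.9751 -1.5535 -3.8609] M [-0.2615 -0.2698  0.1781] e6 -0.33453812822699547 op 0.094
```

```bash
cat >> h.py <<'E'
def feel(n=5):
    from plant import ctrl,cams
    M=[];e=[]
    for i in range(n):
        if i: cams.read_camera("wrist")
        s,p,R=pose(); M.append(s["wrist_torque"][2]); e.append(s["joint_efforts"][5])
    z=R.as_matrix()[:,2]
    print("t %.2f q6 %.3f yaw %.4f op %.3f"%(s["time"],s["qpos"][5],np.arctan2(z[1],z[0]),s["opening"]),"p",p,"F",np.array(s["contact_force"]),"Mz",np.array(M),"mean %.3f"%np.mean(M),"e6",np.array(e))
E
python3 -c "
from h import *
feel()"
```

```text
t 4.65 q6 -1.736 yaw 1.1926 op 0.092 p [ 0.436  -0.1455  0.061 ] F [ 1.8398 -1.8583 -1.4658] Mz [ 0.1781 -0.003  -0.1703 -0.1113 -0.1484] mean -0.051 e6 [-0.3345  0.143   0.1168 -0.0568 -0.1113]
```

Request:
play_rows --rows '[[0,[0.0005,0,0],[0.04,0,0]],[0,[0.001,0,0],[0.08,0,0]],[0,[0.0015,0,0],[0.12,0,0]],[0,[0.002,0,0],[0.16,0,0]],[0,[0.002,0,0],[0.2,0,0]],[0,[0.002,0,0],[0.2,0,0]]]'

```text
time: 5.15
eef_pos: [0.4359, -0.1457, 0.0603]
tcp_rot: [-0.301, 0.64, 0.3, 0.64]
contact_force: [2.0, -2.8, -1.7]
opening: 0.094
```

```bash
python3 -c "
from h import *
feel()"
```

```text
t 5.35 q6 -1.422 yaw 0.8787 op 0.091 p [ 0.4359 -0.1457  0.0603] F [ 1.3288 -3.3396 -1.0354] Mz [-0.1014 -0.1333 -0.0678 -0.0802 -0.0336] mean -0.083 e6 [ 0.2157 -0.0214 -0.088  -0.0889 -0.0782]
```

Request:
play_rows --rows '[[0,[0.0005,0,0],[0.04,0,0]],[0,[0.001,0,0],[0.08,0,0]],[0,[0.0015,0,0],[0.12,0,0]],[0,[0.002,0,0],[0.16,0,0]],[0,[0.002,0,0],[0.2,0,0]]]'

```text
time: 5.77
eef_pos: [0.4357, -0.1458, 0.0597]
tcp_rot: [-0.197, 0.679, 0.196, 0.679]
contact_force: [0.5, -4.0, -0.1]
opening: 0.093
```

```bash
python3 -c "
from h import *
feel(4)"
```

```text
t 5.92 q6 -1.108 yaw 0.5653 op 0.090 p [ 0.4357 -0.1457  0.0597] F [ 1.2066 -4.9212  0.2007] Mz [ 0.0945  0.0497 -0.1068 -0.1573] mean -0.030 e6 [-0.2458  0.1434  0.1133 -0.0604]
```

Request:
play_rows --rows '[[0,[0.0005,-0.001,-0.001],[0.04,0,0]],[0,[0.001,-0.0015,-0.001],[0.08,0,0]],[0,[0.0015,-0.0015,-0.001],[0.12,0,0]],[0,[0.002,-0.0015,-0.001],[0.16,0,0]],[0,[0.002,-0.0015,-0.001],[0.2,0,0]]]'

```text
time: 6.33
eef_pos: [0.4355, -0.1458, 0.059]
tcp_rot: [-0.088, 0.702, 0.088, 0.702]
contact_force: [0.0, -2.4, 0.8]
opening: 0.094
```

```bash
python3 -c "
from h import *
feel(4)"
```

```text
t 6.48 q6 -0.796 yaw 0.2514 op 0.096 p [ 0.4355 -0.1458  0.059 ] F [-0.183  -3.795   2.4016] Mz [ 0.1202  0.042  -0.1258 -0.175 ] mean -0.035 e6 [-0.2498  0.1426  0.1107 -0.0628]
```

Request:
play_rows --rows '[[0,[0.0005,0,0],[0.04,0,0]],[0,[0.001,0,0],[0.08,0,0]],[0,[0.0015,0,0],[0.12,0,0]],[0,[0.002,0,0],[0.16,0,0]],[0,[0.002,0,0],[0.2,0,0]]]'

```text
time: 6.9
eef_pos: [0.4353, -0.1458, 0.0585]
tcp_rot: [0.023, 0.707, -0.023, 0.707]
contact_force: [-0.6, -3.8, 3.6]
opening: 0.096
```

```bash
python3 -c "
from h import *
feel(4)"
```

```text
t 7.05 q6 -0.482 yaw -0.0624 op 0.096 p [ 0.4353 -0.1458  0.0584] F [-1.146  -2.6553  4.4285] Mz [ 0.0861  0.0488 -0.0098 -0.1352] mean -0.003 e6 [-0.2442  0.1501  0.1172 -0.055 ]
```

Request:
play_rows --rows '[[0,[0.0005,0,0],[0.04,0,0]],[0,[0.001,0,0],[0.08,0,0]],[0,[0.001,0,0],[0.12,0,0]],[0,[0.001,0,0],[0.16,0,0]],[0,[0.001,0,0],[0.2,0,0]]]'

```text
time: 7.47
eef_pos: [0.4352, -0.1457, 0.058]
tcp_rot: [0.133, 0.695, -0.133, 0.694]
contact_force: [-0.6, -2.4, 3.7]
opening: 0.089
```

```bash
python3 -c "
from h import *
feel(4)"
```

```text
t 7.62 q6 -0.168 yaw -0.3762 op 0.095 p [ 0.4352 -0.1457  0.0579] F [-1.8288 -2.6733  5.8068] Mz [ 0.2037  0.0248 -0.0129  0.0219] mean 0.059 e6 [-0.1806  0.2139  0.1794 -0.0066]
```

Seating is felt: e6 has climbed about 0.065 N m above the repeatable free-running trace. About 0.27 rad more is needed.

Request:
play_rows --rows '[[0,[0.0,0,0],[0.035,0,0]],[0,[0.0,0,0],[0.07,0,0]],[0,[0.0,0,0],[0.105,0,0]],[0,[0.0,0,0],[0.14,0,0]],[0,[0.0,0,0],[0.175,0,0]]]'

```text
time: 8.03
eef_pos: [0.435, -0.1457, 0.0576]
tcp_rot: [0.226, 0.67, -0.227, 0.67]
contact_force: [-0.5, -4.5, 2.9]
opening: 0.091
```

```bash
python3 -c "
from h import *
feel(4)"
```

```text
t 8.18 q6 0.107 yaw -0.6507 op 0.091 p [ 0.4351 -0.1456  0.0576] F [-1.3565 -4.0478  3.3921] Mz [0.3363 0.2317 0.1371 0.1384] mean 0.211 e6 [-0.0139  0.3354  0.3065  0.1599]
```

Climb is now about 0.20 N m. Releasing and moving to the diagonally opposite nut.

Request:
play_rows --rows '[[45,[0,0,0],[0,0,0]],[45,[0,0,0],[0,0,0]],[45,[0,0,0],[0,0,0]],[45,[0,0,0],[0,0,0]],[45,[-0.13,0,0],[0,0,0]],[45,[-0.26,0,0],[-0.075,0,0]],[45,[-0.4,0.1,0.02],[-0.15,0,0]],[45,[-0.4,0.2,0.04],[-0.225,0,0]],[45,[-0.4,0.3,0.065],[-0.3,0,0]],[45,[-0.4,0.388,0.086],[-0.375,0,0]]]'

```text
time: 9.02
eef_pos: [0.5284, -0.0675, 0.1791]
tcp_rot: [0.021, 0.706, -0.021, 0.708]
contact_force: [0.2, -0.9, -0.7]
opening: 0.449
```

Request:
play_rows --rows '[[45,[0,0,0],[-0.078,0,0]],[45,[0,0,0],[-0.156,0,0]],[45,[0,0,0],[-0.234,0,0]],[45,[0,0,0],[-0.312,0,0]],[45,[0,0,0],[-0.39,0,0]],[45,[0,0,0],[-0.468,0,0]],[45,[0,0,0],[-0.546,0,0]],[45,[0,0,0],[-0.624,0,0]],[45,[0,0,0],[-0.702,0,0]],[45,[0,0,0],[-0.78,0,0]]]'

```text
time: 9.85
eef_pos: [0.5262, -0.0683, 0.1769]
tcp_rot: [-0.389, 0.59, 0.39, 0.59]
contact_force: [-0.7, 0.7, 0.8]
opening: 0.449
```

Request:
play_rows --rows '[[45,[0,0,0],[-0.078,0,0]],[45,[0,0,0],[-0.156,0,0]],[45,[0,0,0],[-0.234,0,0]],[45,[0,0,0],[-0.312,0,0]],[45,[0,0,0],[-0.39,0,0]],[45,[0,0,0],[-0.462,0,0]],[45,[0,0,0],[-0.462,0,0]],[45,[0,0,0],[-0.462,0,0]]]'

```text
time: 10.52
eef_pos: [0.5263, -0.0685, 0.1771]
tcp_rot: [-0.571, 0.416, 0.572, 0.416]
contact_force: [-0.6, -1.3, -0.4]
opening: 0.45
```

```bash
python3 -c "
from h import *
from plant import cams
import cv2
st(); go([.526,-.0686,.06],1.89)
c=cams.read_camera('wrist'); np.save('w2.npy',c['view']);I=c['color'][:,:,::-1]; cv2.imwrite('pics/w3f.png',I); cv2.imwrite('pics/w3.png',cv2.resize(I[140:300,220:420],(750,600),interpolation=cv2.INTER_CUBIC))"
```

```text
t 10.52 q [-0.321   0.0207  1.9789  0.0006  1.143  -2.2042] p [ 0.5263 -0.0685  0.1771] yaw 1.883 x [-0.0008  0.0008 -1.    ] F [-0.6391 -1.3018 -0.4072] M [0.0179 0.0339 0.0203] e6 -0.07484048372134566 op 0.45
shift [ 0.3904  0.0008 -0.0004] turn [-0.0045  0.0006 -0.0003]
```

View pics/w3.png

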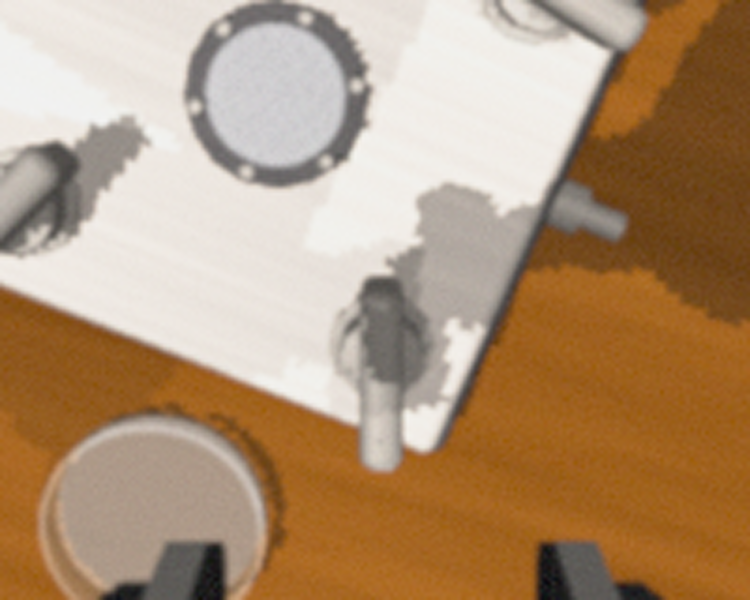

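S2's wing (crop 381,290 to 380,468) is vertical in the image and centred, so its yaw matches the jaws. Descending.

```bash
python3 - <<'E'
from h import *
C["w2"]=(330.8664,321.1222,240.8553,np.load("w2.npy")[:3])
f=lambda p:(220+p[0]/3.75-.4,140+p[1]/3.75-.4)
for n,a,b in (('S2',(381,290),(380,468)),):
    A,B=[atz('w2',*f(p),.0775) for p in (a,b)]; d=B-A; print(n,A,B,(A+B)/2,np.linalg.norm(d),np.arctan2(d[1],d[0]))
E
```

```text
S2 [ 0.5074 -0.0746  0.0775] [ 0.5432 -0.0632  0.0775] [ 0.5253 -0.0689  0.0775] 0.03759880304107954 0.30633782827257217
```

Request:
play_rows --rows '[[45,[0.1,0,0],[0,0,0]],[45,[0.2,0,0],[0,0,0]],[45,[0.3,0,0],[0,0,0]],[45,[0.36,0,0],[0,0,0]],[45,[0.385,0,0],[0,0,0]],[45,[0.385,0,0],[0,0,0]]]'

```text
time: 11.07
eef_pos: [0.5249, -0.0683, 0.0599]
tcp_rot: [-0.57, 0.416, 0.574, 0.415]
contact_force: [0.6, -0.7, -0.6]
opening: 0.446
```

```bash
python3 -c "
from h import *
st();go([.526,-.0686,.06],1.885)"
```

```text
t 11.07 q [-0.3212  0.1833  2.0463  0.0002  0.9169 -2.2056] p [ 0.5249 -0.0683  0.0599] yaw 1.8843 x [-0.0046  0.0017 -1.    ] F [ 0.5868 -0.675  -0.6115] M [ 0.0101 -0.0605 -0.0232] e6 0.0061424559680745006 op 0.446
shift [-0.0005 -0.0031 -0.0021] turn [-0.0004  0.0019 -0.0024]
```

Request:
play_rows --rows '[[0,[-0.003,0,0],[0,0,0]],[0,[-0.003,0,0],[0,0,0]],[0,[-0.003,0,0],[0,0,0]],[0,[-0.003,0,0],[0,0,0]],[0,[-0.004,0,0],[0,0,0]],[0,[-0.004,0,0],[0,0,0]]]'

```text
time: 11.57
eef_pos: [0.5277, -0.0682, 0.0652]
tcp_rot: [0.573, -0.415, -0.571, -0.417]
contact_force: [-0.9, 4.3, 4.9]
opening: 0.091
```

```bash
python3 -c "
from h import *
st()"
```

```text
t 11.57 q [-0.3202  0.1763  2.0424  0.0024  0.9204 -2.2065] p [ 0.5277 -0.0682  0.0652] yaw 1.8848 x [ 0.0029  0.0011 -1.    ] F [-0.8793  4.2911  4.8832] M [ 0.8834  0.1194 -0.0389] e6 -0.045259647304192185 op 0.091
```

Request:
play_rows --rows '[[0,[0.001,0,0.0025],[0.05,0,0]],[0,[0.002,0,0.0025],[0.1,0,0]],[0,[0.003,0,0.0025],[0.15,0,0]],[0,[0.004,0,0.0025],[0.2,0,0]],[0,[0.005,0,0.0025],[0.25,0,0]],[0,[0.006,0,0.0025],[0.3,0,0]],[0,[0.007,0,0.0025],[0.35,0,0]],[0,[0.008,0,0.0025],[0.4,0,0]],[0,[0.009,0,0.0025],[0.44,0,0]],[0,[0.009,0,0.0025],[0.48,0,0]]]'

```text
time: 12.4
eef_pos: [0.5276, -0.0692, 0.0636]
tcp_rot: [-0.38, 0.597, 0.377, 0.597]
contact_force: [-2.9, 1.0, 8.5]
opening: 0.094
```

```bash
python3 -c "
from h import *
feel(4)"
```

```text
t 12.55 q6 -1.451 yaw 1.1320 op 0.095 p [ 0.5276 -0.0692  0.0635] F [-3.4709  0.1587  8.7586] Mz [ 0.1402  0.0047 -0.0666 -0.0921] mean -0.003 e6 [-0.2562  0.1562  0.1003 -0.0538]
```

Request:
play_rows --rows '[[0,[0,0.001,-0.001],[0.04,0,0]],[0,[0,0.002,-0.001],[0.08,0,0]],[0,[0,0.002,-0.001],[0.12,0,0]],[0,[0,0.002,-0.001],[0.16,0,0]],[0,[0,0.002,-0.001],[0.2,0,0]]]'

```text
time: 12.97
eef_pos: [0.5272, -0.0696, 0.063]
tcp_rot: [-0.282, 0.648, 0.279, 0.65]
contact_force: [-1.2, -0.9, 5.6]
opening: 0.091
```

```bash
python3 -c "
from h import *
feel(4)"
```

```text
t 13.12 q6 -1.138 yaw 0.8182 op 0.095 p [ 0.5272 -0.0696  0.063 ] F [-1.6869 -1.4068  5.3814] Mz [ 0.1237  0.027  -0.0864 -0.0707] mean -0.002 e6 [-0.2546  0.1748  0.1096 -0.052 ]
```

Request:
play_rows --rows '[[0,[0,0,0],[0.04,0,0]],[0,[0,0,0],[0.08,0,0]],[0,[0.001,0,0],[0.12,0,0]],[0,[0.001,0,0],[0.16,0,0]],[0,[0.001,0,0],[0.2,0,0]]]'

```text
time: 13.53
eef_pos: [0.5268, -0.0698, 0.0625]
tcp_rot: [-0.177, 0.684, 0.174, 0.685]
contact_force: [-2.1, -2.0, 4.9]
opening: 0.092
```

```bash
python3 -c "
from h import *
feel(4)"
```

```text
t 13.68 q6 -0.824 yaw 0.5044 op 0.093 p [ 0.5268 -0.0698  0.0625] F [-2.1706 -2.2139  4.4241] Mz [ 0.1532  0.0431 -0.0829 -0.1026] mean 0.003 e6 [-0.247   0.1717  0.1165 -0.0376]
```

Request:
play_rows --rows '[[0,[0,0,-0.001],[0.04,0,0]],[0,[0,0,-0.002],[0.08,0,0]],[0,[0.001,0,-0.002],[0.12,0,0]],[0,[0.001,0,-0.002],[0.16,0,0]],[0,[0.001,0,-0.002],[0.2,0,0]]]'

```text
time: 14.1
eef_pos: [0.5263, -0.07, 0.062]
tcp_rot: [-0.068, 0.703, 0.065, 0.705]
contact_force: [-0.6, -2.3, 4.6]
opening: 0.094
```

```bash
python3 -c "
from h import *
feel(4)"
```

```text
t 14.25 q6 -0.512 yaw 0.1914 op 0.091 p [ 0.5263 -0.0699  0.0619] F [-1.7361 -3.6683  6.0679] Mz [ 0.1998  0.0263 -0.0613 -0.0879] mean 0.019 e6 [-0.2332  0.1574  0.147  -0.0386]
```

Request:
play_rows --rows '[[0,[0,0,0],[0.04,0,0]],[0,[0,0,0],[0.08,0,0]],[0,[0.001,0,0],[0.12,0,0]],[0,[0.001,0,0],[0.16,0,0]]]'

```text
time: 14.58
eef_pos: [0.526, -0.0699, 0.0616]
tcp_rot: [0.02, 0.706, -0.023, 0.707]
contact_force: [-3.3, -2.5, 6.0]
opening: 0.091
```

```bash
python3 -c "
from h import *
feel(4)"
```

```text
t 14.73 q6 -0.261 yaw -0.0594 op 0.092 p [ 0.5259 -0.0699  0.0615] F [-2.2868 -2.9456  7.225 ] Mz [ 0.2136  0.078  -0.0165 -0.0173] mean 0.064 e6 [-0.1957  0.2196  0.1625  0.0082]
```

Request:
play_rows --rows '[[0,[0,0,0],[0.035,0,0]],[0,[0,0,0],[0.07,0,0]],[0,[0,0,0],[0.105,0,0]],[0,[0,0,0],[0.14,0,0]],[0,[0,0,0],[0.175,0,0]]]'

```text
time: 15.15
eef_pos: [0.5256, -0.0698, 0.0612]
tcp_rot: [0.117, 0.697, -0.119, 0.698]
contact_force: [-3.8, -3.3, 6.4]
opening: 0.089
```

```bash
python3 -c "
from h import *
feel(4)"
```

```text
t 15.30 q6 0.013 yaw -0.3334 op 0.093 p [ 0.5256 -0.0698  0.0612] F [-2.4513 -2.2928  4.9029] Mz [0.3424 0.1333 0.0989 0.1097] mean 0.171 e6 [-0.0293  0.3331  0.2832  0.1482]
```

Request:
play_rows --rows '[[45,[0,0,0],[0,0,0]],[45,[0,0,0],[0,0,0]],[45,[0,0,0],[0,0,0]],[45,[0,0,0],[0,0,0]],[45,[-0.13,0,0],[0,0,0]],[45,[-0.26,0,0],[-0.075,0,0]],[45,[-0.39,-0.07,0.02],[-0.15,0,0]],[45,[-0.39,-0.14,0.035],[-0.225,0,0]],[45,[-0.39,-0.2,0.05],[-0.3,0,0]],[45,[-0.39,-0.269,0.068],[-0.375,0,0]]]'

```text
time: 16.13
eef_pos: [0.5182, -0.152, 0.178]
tcp_rot: [-0.092, 0.7, 0.091, 0.702]
contact_force: [0.3, -0.1, -1.6]
opening: 0.453
```

Request:
play_rows --rows '[[45,[0,0,0],[-0.078,0,0]],[45,[0,0,0],[-0.156,0,0]],[45,[0,0,0],[-0.234,0,0]],[45,[0,0,0],[-0.312,0,0]],[45,[0,0,0],[-0.39,0,0]],[45,[0,0,0],[-0.468,0,0]],[45,[0,0,0],[-0.546,0,0]],[45,[0,0,0],[-0.569,0,0]],[45,[0,0,0],[-0.569,0,0]],[45,[0,0,0],[-0.569,0,0]]]'

```text
time: 16.97
eef_pos: [0.5176, -0.1512, 0.1765]
tcp_rot: [-0.383, 0.594, 0.383, 0.594]
contact_force: [-0.4, -0.4, 0.4]
opening: 0.452
```

```bash
python3 -c "
from h import *
from plant import cams
import cv2
st()
c=cams.read_camera('wrist'); np.save('w3.npy',c['view']);I=c['color'][:,:,::-1]; cv2.imwrite('pics/w4f.png',I); cv2.imwrite('pics/w4.png',cv2.resize(I[140:300,220:420],(750,600),interpolation=cv2.INTER_CUBIC))"
```

```text
t 16.97 q [-0.4725  0.0404  1.96    0.0001  1.1415 -1.6174] p [ 0.5176 -0.1512  0.1765] yaw 1.1449 x [-0.0002  0.0003 -1.    ] F [-0.3714 -0.3542  0.3638] M [ 0.0166 -0.028  -0.0119] e6 -0.027773799374699593 op 0.452
```

View pics/w4.png

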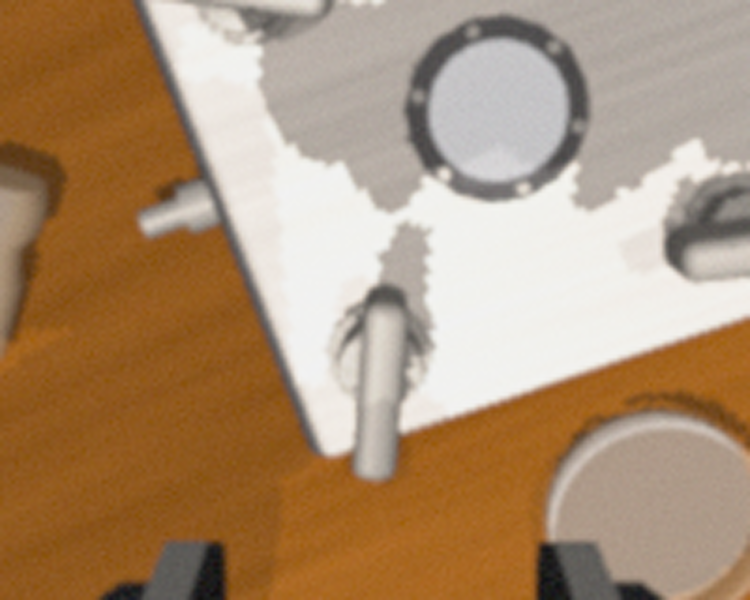

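```bash
python3 - <<'E'
from h import *
C["w3"]=(330.8664,321.1222,240.8553,np.load("w3.npy")[:3])
f=lambda p:(220+p[0]/3.75-.4,140+p[1]/3.75-.4)
A,B=[atz('w3',*f(p),.0775) for p in ((386,303),(375,475))]; d=B-A; a=np.arctan2(d[1],d[0]); print(A,B,(A+B)/2,np.linalg.norm(d),a)
go([.5185,-.1524,.062],a+np.pi/2)
E
```

```text
[ 0.5023 -0.1435  0.0775] [ 0.5345 -0.1606  0.0775] [ 0.5184 -0.1521  0.0775] 0.036480743004369674 -0.48751102159330406
shift [ 0.3816 -0.0043 -0.0024] turn [ 0.0392  0.0001 -0.0002]
```

S1's wing (crop 386,303 to 375,475) is centred on the expected stud. Turning 0.06 rad to align, then descending and gripping.

Request:
play_rows --rows '[[45,[0.1,-0.004,-0.002],[0.039,0,0]],[45,[0.2,-0.004,-0.002],[0.039,0,0]],[45,[0.3,-0.004,-0.002],[0.039,0,0]],[45,[0.36,-0.004,-0.002],[0.039,0,0]],[45,[0.38,-0.004,-0.002],[0.039,0,0]],[45,[0.38,-0.004,-0.002],[0.039,0,0]],[45,[0.38,-0.004,-0.002],[0.039,0,0]]]'

```text
time: 17.6
eef_pos: [0.5192, -0.1527, 0.0635]
tcp_rot: [-0.365, 0.606, 0.365, 0.606]
contact_force: [0.2, -0.2, 0.0]
opening: 0.448
```

Request:
play_rows --rows '[[0,[0,0,0],[0,0,0]],[0,[0,0,0],[0,0,0]],[0,[0,0,0],[0,0,0]],[0,[-0.003,0,0],[0,0,0]],[0,[-0.003,0,0],[0,0,0]],[0,[-0.003,0,0],[0,0,0]]]'

```text
time: 18.1
eef_pos: [0.5199, -0.1527, 0.0648]
tcp_rot: [-0.366, 0.605, 0.364, 0.607]
contact_force: [3.9, 1.8, 0.9]
opening: 0.091
```

```bash
python3 -c "
from h import *
st()"
```

```text
t 18.1 q [-0.4734  0.1963  2.0197  0.0012  0.9219 -1.558 ] p [ 0.5199 -0.1527  0.0648] yaw 1.084 x [ 0.0037 -0.0008 -1.    ] F [3.8982 1.8097 0.8988] M [ 0.1896 -0.6311 -0.0961] e6 -0.09194687241688371 op 0.091
```

Request:
play_rows --rows '[[0,[0,0,0.0025],[0.05,0,0]],[0,[0.001,0,0.0025],[0.1,0,0]],[0,[0.001,0,0.0025],[0.15,0,0]],[0,[0.002,0,0.0025],[0.2,0,0]],[0,[0.002,0,0.0025],[0.25,0,0]],[0,[0.003,0,0.0025],[0.3,0,0]],[0,[0.003,0,0.0025],[0.35,0,0]],[0,[0.004,0,0.0025],[0.4,0,0]],[0,[0.004,0,0.0025],[0.44,0,0]],[0,[0.005,0,0.0025],[0.48,0,0]]]'

```text
time: 18.93
eef_pos: [0.5194, -0.153, 0.0632]
tcp_rot: [-0.117, 0.697, 0.115, 0.698]
contact_force: [0.3, -1.0, 3.2]
opening: 0.094
```

```bash
python3 -c "
from h import *
feel(4)"
```

```text
t 19.08 q6 -0.804 yaw 0.3324 op 0.094 p [ 0.5194 -0.1529  0.0632] F [-1.0457 -3.493   3.7474] Mz [ 0.161   0.0468 -0.1569 -0.1421] mean -0.023 e6 [-0.25    0.1344  0.1191 -0.0549]
```

Request:
play_rows --rows '[[0,[0,-0.001,-0.001],[0.04,0,0]],[0,[0,-0.002,-0.001],[0.08,0,0]],[0,[0.001,-0.002,-0.001],[0.12,0,0]],[0,[0.001,-0.002,-0.001],[0.16,0,0]],[0,[0.001,-0.002,-0.001],[0.2,0,0]]]'

```text
time: 19.5
eef_pos: [0.5191, -0.1531, 0.0626]
tcp_rot: [-0.006, 0.707, 0.005, 0.707]
contact_force: [0.7, -2.2, 3.2]
opening: 0.093
```

```bash
python3 -c "
from h import *
feel(4)"
```

```text
t 19.65 q6 -0.492 yaw 0.0187 op 0.091 p [ 0.5191 -0.153   0.0625] F [ 0.4593 -1.833   6.0991] Mz [ 0.1423 -0.0232 -0.0676 -0.1323] mean -0.020 e6 [-0.2559  0.1394  0.1214 -0.0616]
```

Still free (1.07 rad).

Request:
play_rows --rows '[[0,[0,0,0],[0.04,0,0]],[0,[0,0,0],[0.08,0,0]],[0,[0.001,0,0],[0.12,0,0]],[0,[0.001,0,0],[0.16,0,0]],[0,[0.001,0,0],[0.2,0,0]]]'

```text
time: 20.07
eef_pos: [0.5188, -0.153, 0.0619]
tcp_rot: [0.104, 0.699, -0.105, 0.699]
contact_force: [-0.2, -2.4, 4.4]
opening: 0.091
```

```bash
python3 -c "
from h import *
feel(4)"
```

```text
t 20.22 q6 -0.178 yaw -0.2949 op 0.088 p [ 0.5188 -0.1529  0.0619] F [-1.8217 -3.3006  5.439 ] Mz [ 0.1389  0.0508 -0.0541 -0.1027] mean 0.008 e6 [-0.2568  0.1409  0.121  -0.0678]
```

Still free (1.38 rad).

Request:
play_rows --rows '[[0,[0,-0.001,0],[0.04,0,0]],[0,[0,-0.002,0],[0.08,0,0]],[0,[0.001,-0.002,0],[0.12,0,0]],[0,[0.001,-0.002,0],[0.16,0,0]],[0,[0.001,-0.002,0],[0.2,0,0]]]'

```text
time: 20.63
eef_pos: [0.5186, -0.1529, 0.0613]
tcp_rot: [0.213, 0.674, -0.213, 0.674]
contact_force: [-0.9, -1.0, 4.4]
opening: 0.096
```

```bash
python3 -c "
from h import *
feel(4)"
```

```text
t 20.78 q6 0.134 yaw -0.6091 op 0.093 p [ 0.5186 -0.1529  0.0613] F [ 0.0344 -1.3021  4.3311] Mz [ 0.135   0.0029 -0.0754 -0.0731] mean -0.003 e6 [-0.2563  0.1435  0.1217 -0.049 ]
```

Still free (1.70 rad).

Request:
play_rows --rows '[[0,[0,0,0],[0.04,0,0]],[0,[0,0,0],[0.08,0,0]],[0,[0.001,0,0],[0.12,0,0]],[0,[0.001,0,0],[0.16,0,0]],[0,[0.001,0,0],[0.2,0,0]]]'

```text
time: 21.2
eef_pos: [0.5184, -0.1527, 0.0609]
tcp_rot: [0.316, 0.633, -0.315, 0.632]
contact_force: [-1.4, -1.4, 4.8]
opening: 0.093
```

```bash
python3 -c "
from h import *
feel(4)"
```

```text
t 21.35 q6 0.448 yaw -0.9230 op 0.096 p [ 0.5184 -0.1527  0.0608] F [-1.0581 -0.2214  5.6225] Mz [ 0.1968  0.0844  0.0028 -0.0263] mean 0.064 e6 [-0.1896  0.2115  0.1874  0.0173]
```

Seated, climb about 0.067 N m. Another 0.27 rad.

Request:
play_rows --rows '[[0,[0,0,0],[0.034,0,0]],[0,[0,0,0],[0.068,0,0]],[0,[0,0,0],[0.102,0,0]],[0,[0,0,0],[0.136,0,0]],[0,[0,0,0],[0.17,0,0]]]'

```text
time: 21.77
eef_pos: [0.5183, -0.1526, 0.0606]
tcp_rot: [0.397, 0.586, -0.397, 0.585]
contact_force: [-0.1, 0.2, 3.5]
opening: 0.095
```

```bash
python3 -c "
from h import *
feel(4); go([.442,-.0615,.18],1.292-np.pi/2)"
```

```text
t 21.92 q6 0.715 yaw -1.1897 op 0.087 p [ 0.5183 -0.1525  0.0605] F [0.0865 0.1965 3.3997] Mz [0.3138 0.1799 0.1097 0.1221] mean 0.181 e6 [-0.0114  0.3328  0.3123  0.171 ]
shift [-0.3978 -0.1234 -0.3767] turn [-0.5799 -0.0008 -0.    ]
```

Request:
play_rows --rows '[[45,[0,0,0],[0,0,0]],[45,[0,0,0],[0,0,0]],[45,[0,0,0],[0,0,0]],[45,[0,0,0],[0,0,0]],[45,[-0.13,0,0],[0,0,0]],[45,[-0.26,0,0],[-0.075,0,0]],[45,[-0.395,-0.03,-0.1],[-0.15,0,0]],[45,[-0.395,-0.06,-0.2],[-0.225,0,0]],[45,[-0.395,-0.1,-0.3],[-0.3,0,0]],[45,[-0.395,-0.123,-0.377],[-0.375,0,0]]]'

```text
time: 22.75
eef_pos: [0.4414, -0.0602, 0.1802]
tcp_rot: [0.208, 0.675, -0.208, 0.676]
contact_force: [0.6, 0.2, 0.2]
opening: 0.452
```

Request:
play_rows --rows '[[45,[0,0,0],[-0.07,0,0]],[45,[0,0,0],[-0.14,0,0]],[45,[0,0,0],[-0.205,0,0]],[45,[0,0,0],[-0.205,0,0]],[45,[0,0,0],[-0.205,0,0]],[45,[0,0,0],[-0.205,0,0]]]'

```text
time: 23.25
eef_pos: [0.4425, -0.0615, 0.1793]
tcp_rot: [0.1, 0.7, -0.1, 0.7]
contact_force: [-0.4, 0.1, 0.5]
opening: 0.451
```

```bash
python3 -c "
from h import *
from plant import cams
import cv2
st()
c=cams.read_camera('wrist'); np.save('w4.npy',c['view']);I=c['color'][:,:,::-1]; cv2.imwrite('pics/w5f.png',I); cv2.imwrite('pics/w5.png',cv2.resize(I[140:300,220:420],(750,600),interpolation=cv2.INTER_CUBIC))"
```

```text
t 23.25 q [-0.3659 -0.185   2.1659  0.0001  1.161  -0.0816] p [ 0.4425 -0.0615  0.1793] yaw -0.2843 x [-0.0003  0.0002 -1.    ] F [-0.4038  0.1329  0.5317] M [-0.0112  0.0335  0.0414] e6 0.001844404177973047 op 0.451
```

View pics/w5.png

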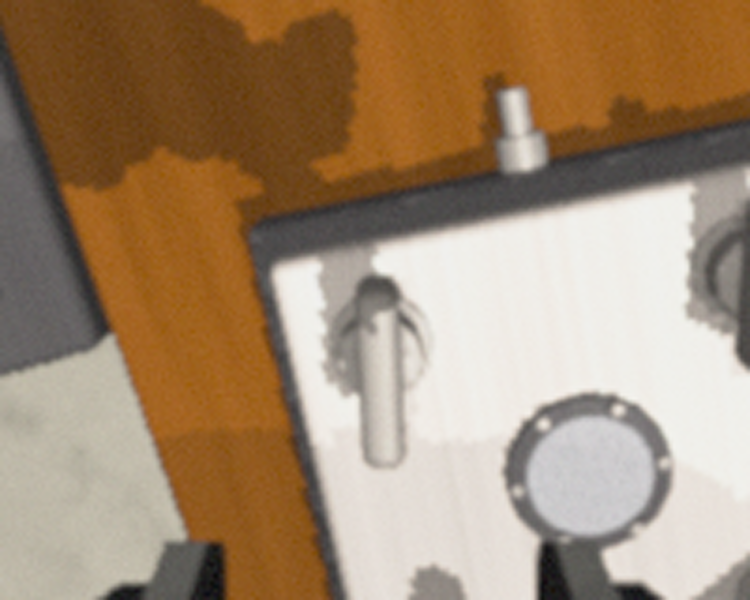

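S4's wing (crop 377,290 to 384,465) is centred. Turning −0.04 rad to align, then descending and gripping.

Request:
play_rows --rows '[[45,[0.1,0,0],[-0.025,0,0]],[45,[0.2,0,0],[-0.025,0,0]],[45,[0.3,0,0],[-0.025,0,0]],[45,[0.37,0,0],[-0.025,0,0]],[45,[0.388,0,0],[-0.025,0,0]],[45,[0.388,0,0],[-0.025,0,0]],[45,[0.388,0,0],[-0.025,0,0]]]'

```text
time: 23.88
eef_pos: [0.4433, -0.0617, 0.0638]
tcp_rot: [0.086, 0.702, -0.086, 0.702]
contact_force: [0.2, -0.1, -0.1]
opening: 0.449
```

Request:
play_rows --rows '[[0,[0,0,0],[0,0,0]],[0,[0,0,0],[0,0,0]],[0,[0,0,0],[0,0,0]],[0,[-0.003,0,0],[0,0,0]],[0,[-0.003,0,0],[0,0,0]],[0,[-0.003,0,0],[0,0,0]]]'

```text
time: 24.38
eef_pos: [0.4426, -0.0616, 0.0648]
tcp_rot: [0.085, 0.702, -0.086, 0.702]
contact_force: [-3.5, 0.5, 7.5]
opening: 0.092
```

```bash
python3 -c "
from h import *
st()"
```

```text
t 24.38 q [-0.3657 -0.0061  2.2411 -0.0006  0.9069 -0.123 ] p [ 0.4426 -0.0616  0.0648] yaw -0.2424 x [-0.0005 -0.0003 -1.    ] F [-3.5029  0.5022  7.5239] M [0.0249 0.7455 0.0201] e6 0.049788187025114894 op 0.092
```

Request:
play_rows --rows '[[0,[-0.002,0,-0.0025],[0.05,0,0]],[0,[-0.002,0,-0.0025],[0.1,0,0]],[0,[-0.001,0,-0.0025],[0.15,0,0]],[0,[-0.001,0,-0.0025],[0.2,0,0]],[0,[0,0,-0.0025],[0.25,0,0]],[0,[0,0,-0.0025],[0.3,0,0]],[0,[0.001,0,-0.0025],[0.35,0,0]],[0,[0.001,0,-0.0025],[0.4,0,0]],[0,[0.001,0,-0.0025],[0.44,0,0]],[0,[0.001,0,-0.0025],[0.48,0,0]]]'

```text
time: 25.22
eef_pos: [0.4423, -0.0616, 0.0635]
tcp_rot: [0.339, 0.62, -0.339, 0.621]
contact_force: [-0.1, -1.0, -1.8]
opening: 0.097
```

```bash
python3 -c "
from h import *
feel(4)"
```

```text
t 25.37 q6 0.630 yaw -0.9960 op 0.091 p [ 0.4423 -0.0616  0.0636] F [ 0.4974 -1.4469 -2.9564] Mz [ 0.1403  0.0284 -0.0378 -0.0835] mean 0.012 e6 [-0.2362  0.144   0.1256 -0.0513]
```

Request:
play_rows --rows '[[0,[0.0005,0,0],[0.04,0,0]],[0,[0.001,0,0],[0.08,0,0]],[0,[0.0015,0,0],[0.12,0,0]],[0,[0.002,0,0],[0.16,0,0]],[0,[0.003,0,0],[0.2,0,0]]]'

```text
time: 25.78
eef_pos: [0.4423, -0.0615, 0.0629]
tcp_rot: [0.431, 0.56, -0.431, 0.561]
contact_force: [-0.1, 0.1, -0.3]
opening: 0.091
```

```bash
python3 -c "
from h import *
feel(4)"
```

```text
t 25.93 q6 0.943 yaw -1.3090 op 0.089 p [ 0.4423 -0.0615  0.0629] F [ 0.2901 -1.4981 -0.9943] Mz [ 0.1626 -0.0157 -0.0608 -0.1214] mean -0.009 e6 [-0.2471  0.1465  0.1262 -0.048 ]
```

Request:
play_rows --rows '[[0,[0.0005,0,0],[0.04,0,0]],[0,[0.001,0,0],[0.08,0,0]],[0,[0.0015,0,0],[0.12,0,0]],[0,[0.002,0,0],[0.16,0,0]],[0,[0.002,0,0],[0.2,0,0]]]'

```text
time: 26.35
eef_pos: [0.4423, -0.0615, 0.0623]
tcp_rot: [0.513, 0.486, -0.513, 0.487]
contact_force: [1.3, -0.9, -2.8]
opening: 0.092
```

```bash
python3 -c "
from h import *
feel(4)"
```

```text
t 26.50 q6 1.257 yaw -1.6226 op 0.092 p [ 0.4423 -0.0615  0.0623] F [ 0.6287 -3.0798 -1.6899] Mz [ 0.0964  0.0258 -0.0744 -0.0945] mean -0.012 e6 [-0.2431  0.1539  0.1319 -0.0405]
```

Still free (1.38 rad).

Request:
play_rows --rows '[[0,[0.0005,0,0],[0.04,0,0]],[0,[0.001,0,0],[0.08,0,0]],[0,[0.0015,0,0],[0.12,0,0]],[0,[0.002,0,0],[0.16,0,0]],[0,[0.002,0,0],[0.2,0,0]]]'

```text
time: 26.92
eef_pos: [0.4422, -0.0614, 0.0617]
tcp_rot: [0.583, 0.4, -0.583, 0.4]
contact_force: [0.4, -1.3, -2.2]
opening: 0.095
```

```bash
python3 -c "
from h import *
feel(4)"
```

```text
t 27.07 q6 1.570 yaw -1.9365 op 0.095 p [ 0.4422 -0.0615  0.0617] F [ 1.5499 -0.6678 -2.2718] Mz [ 0.1633  0.0511 -0.0511 -0.0567] mean 0.027 e6 [-0.2182  0.182   0.1574 -0.0143]
```

Seating just felt (climb about 0.03). Taking another 0.31 rad.

Request:
play_rows --rows '[[0,[0,0,0],[0.04,0,0]],[0,[0.001,0,0],[0.08,0,0]],[0,[0.001,0,0],[0.12,0,0]],[0,[0.001,0,0],[0.16,0,0]],[0,[0.001,0,0],[0.2,0,0]]]'

```text
time: 27.48
eef_pos: [0.4422, -0.0614, 0.0612]
tcp_rot: [0.639, 0.304, -0.638, 0.304]
contact_force: [3.5, -0.7, -4.4]
opening: 0.097
```

```bash
python3 -c "
from h import *
feel(4)"
```

```text
t 27.63 q6 1.884 yaw -2.2502 op 0.094 p [ 0.4422 -0.0614  0.0612] F [ 2.1867 -2.0889 -4.481 ] Mz [0.2922 0.1981 0.1021 0.1189] mean 0.178 e6 [-0.0969  0.3084  0.2848  0.1146]
```

Request:
play_rows --rows '[[0,[0,0,0],[0.02,0,0]],[0,[0,0,0],[0.04,0,0]],[0,[0,0,0],[0.04,0,0]],[45,[0,0,0],[0.04,0,0]],[45,[0,0,0],[0.04,0,0]],[45,[0,0,0],[0.04,0,0]],[45,[0,0,0],[0.04,0,0]],[45,[-0.13,0,0],[0.04,0,0]],[45,[-0.26,0,0],[0.04,0,0]],[45,[-0.39,0,0],[0.04,0,0]]]'

```text
time: 28.47
eef_pos: [0.4409, -0.0608, 0.1789]
tcp_rot: [-0.647, -0.285, 0.648, -0.283]
contact_force: [1.7, -1.3, -0.7]
opening: 0.45
```

```bash
python3 -c "
from h import *
from plant import cams
import cv2
st(); go([.4351,-.1456,.18],-.65)
out=[]
for n in('scene','side'):
    I=cams.read_camera(n)['color'][:,:,::-1]; a=I[205:305,255:425] if n=='scene' else I[150:310,190:340]
    out.append(cv2.resize(a,(390,int(390*a.shape[0]/a.shape[1])),interpolation=cv2.INTER_CUBIC))
h=max(o.shape[0] for o in out)
cv2.imwrite('pics/f.png',np.hstack([cv2.copyMakeBorder(o,0,h-o.shape[0],0,0,cv2.BORDER_CONSTANT) for o in out]))"
```

```text
t 28.47 q [-0.366  -0.1873  2.1686  0.0003  1.1634  1.9498] p [ 0.4409 -0.0608  0.1789] yaw -2.3159 x [-0.0028  0.0013 -1.    ] F [ 1.6898 -1.2742 -0.6572] M [ 0.0195 -0.072  -0.0163] e6 -1.61792866038013e-05 op 0.45
shift [-0.0039  0.1774  0.2207] turn [-1.0605 -0.0011  0.0019]
```

View pics/f.png

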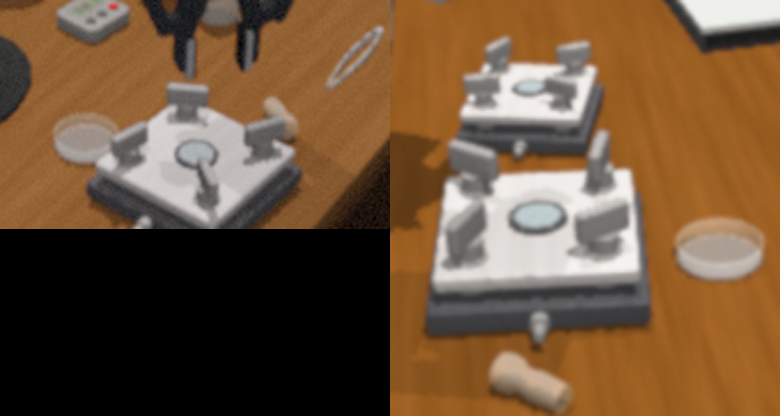

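The plate looks level, and the dish and stopper are where they were. I'll feel the first nut again in case seating the plate unloaded it.

Request:
play_rows --rows '[[45,[0,0.09,0.11],[-0.077,0,0]],[45,[0,0.177,0.22],[-0.154,0,0]],[45,[0,0.177,0.22],[-0.231,0,0]],[45,[0,0.177,0.22],[-0.308,0,0]],[45,[0,0.177,0.22],[-0.385,0,0]],[45,[0,0.177,0.22],[-0.462,0,0]],[45,[0,0.177,0.22],[-0.539,0,0]],[45,[0,0.177,0.22],[-0.616,0,0]],[45,[0,0.177,0.22],[-0.693,0,0]],[45,[0,0.177,0.22],[-0.77,0,0]]]'

```text
time: 29.4
eef_pos: [0.4357, -0.1455, 0.1775]
tcp_rot: [0.37, 0.603, -0.37, 0.602]
contact_force: [1.4, -0.4, -0.8]
opening: 0.455
```

Request:
play_rows --rows '[[45,[0,0,0],[-0.077,0,0]],[45,[0,0,0],[-0.154,0,0]],[45,[0,0,0],[-0.231,0,0]],[45,[0,0,0],[-0.29,0,0]],[45,[0,0,0],[-0.29,0,0]],[45,[0,0,0],[-0.29,0,0]]]'

```text
time: 29.9
eef_pos: [0.4358, -0.1456, 0.1777]
tcp_rot: [0.227, 0.67, -0.227, 0.669]
contact_force: [-0.5, 1.2, 0.2]
opening: 0.453
```

```bash
python3 -c "
from h import *
st(); go([.4351,-.1456,.058],-.645)"
```

```text
t 29.9 q [-0.5438 -0.1502  2.1391  0.0002  1.1537  0.1096] p [ 0.4358 -0.1456  0.1777] yaw -0.6535 x [-0.0009  0.0007 -1.    ] F [-0.524   1.1622  0.1574] M [ 0.0146 -0.0043 -0.0122] e6 -0.06219284841790795 op 0.453
shift [ 0.399  -0.0015 -0.0013] turn [-0.0054 -0.0007 -0.    ]
```

Request:
play_rows --rows '[[45,[0.1,0,0],[-0.01,0,0]],[45,[0.2,0,0],[-0.01,0,0]],[45,[0.3,0,0],[-0.01,0,0]],[45,[0.37,0,0],[-0.01,0,0]],[45,[0.395,0,0],[-0.01,0,0]],[45,[0.395,0,0],[-0.01,0,0]],[45,[0.395,0,0],[-0.01,0,0]]]'

```text
time: 30.48
eef_pos: [0.4365, -0.146, 0.0602]
tcp_rot: [0.221, 0.672, -0.221, 0.672]
contact_force: [-0.4, 0.6, 0.8]
opening: 0.448
```

Request:
play_rows --rows '[[0,[0,0,0],[0,0,0]],[0,[0,0,0],[0,0,0]],[0,[0,0,0],[0,0,0]],[0,[-0.003,0,0],[0,0,0]],[0,[-0.003,0,0],[0,0,0]],[0,[-0.003,0,0],[0,0,0]]]'

```text
time: 30.98
eef_pos: [0.4357, -0.1451, 0.0614]
tcp_rot: [0.221, 0.672, -0.22, 0.671]
contact_force: [-4.0, 3.6, 5.3]
opening: 0.096
```

```bash
python3 -c "
from h import *
feel(3)"
```

```text
t 31.08 q6 0.091 yaw -0.6352 op 0.092 p [ 0.4358 -0.1451  0.0614] F [-4.3111  3.2986  5.6396] Mz [0.1481 0.1631 0.1469] mean 0.153 e6 [0.1442 0.145  0.145 ]
```

Request:
play_rows --rows '[[0,[0,0,-0.0025],[0.01,0,0]],[0,[0,0,-0.0025],[0.02,0,0]],[0,[0,0,-0.0025],[0.03,0,0]]]'

```text
time: 31.33
eef_pos: [0.4357, -0.1451, 0.0613]
tcp_rot: [0.237, 0.666, -0.237, 0.666]
contact_force: [-1.8, 4.8, 6.4]
opening: 0.094
```

```bash
python3 -c "
from h import *
feel(5)"
```

```text
t 31.53 q6 0.139 yaw -0.6830 op 0.093 p [ 0.4357 -0.1451  0.0613] F [-2.5106  3.7314  5.7913] Mz [0.3449 0.2835 0.2756 0.2349 0.2827] mean 0.284 e6 [0.2048 0.3078 0.2979 0.2606 0.2533]
```

The first nut still reads 0.345 N m while turning, a climb of about 0.21, so its load has held. Releasing and backing off.

Request:
play_rows --rows '[[45,[0,0,0],[0.03,0,0]],[45,[0,0,0],[0.03,0,0]],[45,[0,0,0],[0.03,0,0]],[45,[0,0,0],[0.03,0,0]],[45,[-0.13,0,0],[0.03,0,0]],[45,[-0.26,0,0],[0.03,0,0]],[45,[-0.39,0,0],[0.03,0,0]],[45,[-0.45,0,0],[0.03,0,0]],[45,[-0.45,0,0],[0.03,0,0]],[45,[-0.45,0,0],[0.03,0,0]]]'

```text
time: 32.37
eef_pos: [0.4363, -0.146, 0.197]
tcp_rot: [0.252, 0.659, -0.253, 0.662]
contact_force: [0.4, -0.8, -1.1]
opening: 0.451
```

```bash
python3 -c "
from h import *
from plant import ctrl
st(); print(ctrl.sign_off())"
```

```text
t 32.37 q [-0.5439 -0.1738  2.1224 -0.0002  1.1891  0.1858] p [ 0.4363 -0.146   0.197 ] yaw -0.7297 x [ 0.0033 -0.0022 -1.    ] F [ 0.4367 -0.8443 -1.1082] M [0.017  0.0441 0.0675] e6 -0.0007113982610462699 op 0.451
the job is handed in; nothing more can be done
None
```

I tightened all four wing nuts on the larger cell in cross order and handed the job in at about 32 s. The gripper was open and clear of everything. No verdict was reported.

| Order | Nut (world position) | Seated after | Final climb |
|---|---|---|---|
| 1 | near −y (0.435, −0.146) | about 2.2 rad | about 0.21 N m |
| 2 | diagonal, far +y (0.526, −0.069) | about 1.85 rad | about 0.20 N m |
| 3 | far −y (0.518, −0.153) | about 1.9 rad | about 0.20 N m |
| 4 | near +y (0.442, −0.061) | about 1.65 rad | about 0.19 N m |

- **First nut:** I gripped it again at the end and turned it about 0.05 rad to feel it. It read 0.345 N m in total, so its load had held after the plate seated.
- **Other nuts:** I did not re-feel nuts 2, 3 and 4 after the last one. Nut 4 read a climb of about 0.16; its last 0.06 rad was turned during the release, so its 0.19 is worked out, not measured.
- **Torque readings:** Only readings taken while a nut was turning were usable, because once stopped the torque relaxed. The wrist torque was noisy, so I relied mainly on the last joint's effort. The two agreed to about 0.03 N m.
- **Surroundings:** In the last pictures the plate looked level and the dish and stopper had not moved. Those pictures did not show all of the other things beside the cell, and I saw no unexpected contact forces.

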